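# Shut and lock the lamp-house cover

### The job

The blue service cover on top of the microscope's white lamp house has been left slid open. With the fingertips only, push the cover fully home against the white end wall, then use the slot in the round cam fastener on it to turn the fastener clockwise (seen from above) a quarter turn until it stops and the cover is locked, and take the hand away. Do not pick up, push or knock the objective, the oil bottle or the slide box standing nearby.

Things in the scene. Friction and masses are not known exactly. Their poses are not given: they have to be found in the camera images.
- lamphouse: White metal lamp house fixed to the bench, 160 mm along its x, 300 mm along its y; origin at the centre of its underside, z up. On top the blue cover slides along its y between two white side rails 14 mm wide. Cover closes towards -y, where it meets a white end wall 12 mm thick. Rails and wall rise to 72 mm above the bench. A dark gap between cover and end wall shows that it is open.
- cover_plate (a point): Centre of the top face of the blue cover plate, 68 mm above the bench; moves with the cover, axes as the lamp house's. The plate is 130 mm (x) by 170 mm (y), 8 mm thick, and cannot be lifted off. The fastener's axis lies 15 mm from this point towards -y.
- cover (a joint): How far the cover is slid open along the lamp house's +y, in m: 0 = fully home against the end wall, 0.08 = far stop. About 5 N of friction; it stays where it is left. It can be pushed by a fingertip in the fastener's slot, which bears on the slot's end.
- fastener_slot (a point): Centre of the floor of the fastener's slot, on its turning axis, 58 mm above the bench. The fastener is a bare metal disc 100 mm across, its top 76 mm above the bench. The slot through its centre has a black floor, is 30 mm wide, 78 mm long, 18 mm deep, closed at both ends, open above. The point moves with the fastener: its y axis lies along the slot, x across it, z up.
- fastener (a joint): Turn of the fastener in rad, clockwise seen from above: 0 = open (slot along the lamp house's y), 1.571 = locked, at its stop (slot along the lamp house's x, ends at the green marks). About 0.07 N m of friction; stays where left. With the cover home a cam tongue beneath then swings behind a post and locks it; turned too early, the tongue keeps the cover from going home.
- objective: Loose steel microscope objective standing on the bench, three stepped cylinders, 32 mm in diameter at the foot, 45 mm tall; origin at the centre of its underside. Leave alone.
- oil_bottle: Loose amber immersion-oil bottle with a black cap standing on the bench, 28 mm in diameter, 55 mm tall; origin at the centre of its underside. Leave alone.
- slide_box: Loose green microscope-slide box lying on the bench, 45 x 80 x 26 mm (x, y, z); origin at the centre of its underside. Leave alone.

How it is judged (in metres and radians):
On the way, in this order (a step that is already met when the one before it is completed fails the run):
1. the cover is pushed home, the fastener not yet locked (value of joint cover below 0.004 m and value of joint fastener below 1 rad), for 0.2 s.
2. the fastener is turned to its locked position with the cover home (value of joint fastener above 1.4 rad and value of joint cover below 0.004 m), for 0.2 s.
At the end, for the whole second after the job is handed in: The cover is home (within 4 mm of its stop) and the fastener is turned at least 1.4 rad of its 1.571 rad and at rest (all of step 2 and velocity of joint fastener below 0.05 rad/s); the robot touches nothing.
It fails at once if the objective is moved more than 15 mm or tipped (distance of objective from where it was at the start of the episode above 0.015 m or angle between objective's own z axis and vertical above 0.3 rad).
It fails at once if the oil bottle is moved more than 15 mm or tipped (distance of oil_bottle from where it was at the start of the episode above 0.015 m or angle between oil_bottle's own z axis and vertical above 0.3 rad).
It fails at once if the slide box is moved more than 15 mm or tipped (distance of slide_box from where it was at the start of the episode above 0.015 m or angle between slide_box's own z axis and vertical above 0.3 rad).
It also fails if it takes over 45 s, if anything falls off the work surface, if the arm or the gripper's body presses on something with over 40 N, if the wrist force passes 120 N, or if a joint passes its speed limit or range.

### The arm

A 6-joint arm with a two-finger parallel gripper is mounted at the origin on the work surface. World frame = base frame: x ahead of the robot, y to its left, z up, the work surface at z = 0. Lengths are in m, angles in degrees, forces in N, time in s.
With the tool pointing down it reaches from about 0.3 to 0.95 m from the base axis. Payload 3.1 kg.
Tool frame: the origin (TCP) lies on the centre line of the jaws, within the pads' length; the fingertips stand ctrl.tip_extent ahead of it and the grasp point (between the pads) lies 11 mm behind it (ctrl.tip_extent is the distance from the TCP to the fingertips, in m); z points along the fingers, y is the line along which they close (so a half turn about z gives the same grasp; the last joint's range is limited). The gripper opens to 85 mm and grips with 20 to 120 N. Pads are 22 mm wide; open, the fingers measure 114 mm over their backs; the gripper's body (76 mm by 85 mm) begins 54 mm behind the grasp point. The pads swing forward as they close: fully open they stand 13 mm farther back than shut.
Start: joints at [-67.649, 17.653, 93.61, -0, 68.738, -3.994], TCP at [0.277, -0.56, 0.239] pointing down, gripper open.
Joint ranges: [-175.34, 175.34], [-45.06, 112.39], [2.9, 150.54], [-68.45, 248.45], [3.09, 151.38], [-168.51, 168.51]. Speed limits (degrees/s): [159.86, 159.86, 180, 180, 180, 180].

### API

Orientations are given as [roll, pitch, yaw] about the fixed x, y, z axes, in that order (R = Rz(yaw) Ry(pitch) Rx(roll)).
In Python, from station import ctrl gives the robot as it stands.
- The arm moves only by the shell command python3 -m jog 'ROWS' [FORCE]. ROWS is a JSON object of lists of equal length, an entry for each row: "xyz": the shift along the tool's x, y, z in m, a list of three; "rot": the turn, a rotation vector about the tool's x, y, z in degrees, a list of three; "gripper": the closure, from 0 (fully open) to 1 (shut). A call has 1 to 5 rows; each row shifts and turns the commanded pose from where the row before left it, along the tool's axes as they then stand; what a row does not reach is not made up. A row lasts 1/12 s, in which the tool goes at most 41.7 mm and 7.16 degrees, less where a joint would pass 70% of its speed; a pose out of reach is approached as far as the arm can. A call with a gripper value outside its range is refused whole. The fingers move at their own pace and stop on an object; FORCE is the grip in N (left out, the last holds). Time passes only in rows, so rows that do not move let the fingers close. It gives the time, the measured TCP pose, the force, the opening and the grip force at its end, in the units of the state.
- ctrl.get_obs(): the state, without advancing time (a new reading comes with each control period).
- ctrl.grab_frame(name): name is "side" or "top"; returns the picture (400x640x3 uint8, red, green, blue); there is no depth.
- ctrl.camera_model(name): a dict with "mtx" (3x3 intrinsics, pixels), "R" (3x3) and "t" (3): a world point X has camera coordinates R X + t. Camera axes: x right, y down, z forward; pixel columns grow to the right and rows downward; lengths in m; the calibration is good to about 2 mm. A picture is of the moment at which its call begins. camera_model takes no time and is no camera call.
- ctrl.job_done(): hands the job in; it is judged then, once.
Trained networks look in the newest picture that a camera, given by its name, has taken for a name from the list of things; names that differ only in an ending like _2 or _b are one class to them, and where a whole thing is asked for, a point or a joint stands for the part that bears it (a point fixed in the world has none). Each returns a list of dicts, best first, with "conf" (0 to 1); they miss things now and then, are a little off and sometimes report something else, mostly with a low value. They report only what shows in the picture. A call takes as long as a camera call.
- ctrl.spot_in(label, camera): "at" ([column, row] in pixels, amid what is visible of it).
The state is a dict: "clock": time; "joints": joint angles; "dq": joint speeds; "joint_efforts": joint torques, N m; "eef_pos": TCP position; "eef_rot": TCP orientation; "force": force on the tool from outside, world axes, zero at the start; "wrist_torque": the same for the moment, N m; "opening": opening from 0.0 (shut) to 1.0 (fully open); "grip_force": force on a finger pad.
Only numpy, scipy, OpenCV 4.12 (cv2) and the standard library are available. Lean on these libraries where they do the work, as an engineer would, in place of code of your own. Each camera call takes 0.05 s, during which the arm holds its last target. There are 200 camera calls.

## Working session

There is one attempt and no reset: what is moved stays moved. The work goes in short steps, Python scripts to look and compute and a shell command to move; the robot and the scene stay as the last step left them, time stands still between calls to the robot, and variables do not carry over. Pictures are saved under pics/ and viewed, at most 10 in all, crops included, and the job is handed in when it is done.

```bash
ls; mkdir -p pics; cat > h.py <<'E'
from station import ctrl
import numpy as np, cv2
def ray(cam,px):
    m=ctrl.camera_model(cam);K,R,t=map(np.array,(m["mtx"],m["R"],m["t"]))
    d=R.T@np.linalg.solve(K,[px[0],px[1],1]);return -R.T@t.ravel(),d
def at_z(cam,px,z):
    c,d=ray(cam,px);return c+d*(z-c[2])/d[2]
def proj(cam,X):
    m=ctrl.camera_model(cam);p=np.array(m["mtx"])@(np.array(m["R"])@np.array(X)+np.array(m["t"]).ravel());return p[:2]/p[2]
E
python3 - <<'E'
from h import *
for c in("top","side"):
    im=ctrl.grab_frame(c);cv2.imwrite(f"pics/{c}0.png",im[:,:,::-1])
    for l in("lamphouse","cover_plate","fastener_slot","objective","oil_bottle","slide_box"):
        z={"cover_plate":.068,"fastener_slot":.058,"lamphouse":.07}.get(l,.02)
        print(c,l,[(np.round(d["at"]),round(d["conf"],2),at_z(c,d["at"],z).round(3)) for d in ctrl.spot_in(l,c)][:2])
print(ctrl.tip_extent,ctrl.get_obs())
E
```

```text
pics
top lamphouse [(array([276., 250.]), 0.84, array([0.575, 0.097, 0.07 ]))]
top cover_plate [(array([277., 253.]), 0.6, array([0.571, 0.096, 0.068]))]
top fastener_slot [(array([286., 252.]), 0.61, array([0.572, 0.082, 0.058]))]
top objective [(array([260., 164.]), 0.8, array([0.72 , 0.127, 0.02 ]))]
top oil_bottle [(array([191., 182.]), 0.82, array([0.693, 0.246, 0.02 ]))]
top slide_box [(array([318., 148.]), 0.91, array([0.747, 0.027, 0.02 ]))]
side lamphouse [(array([267., 215.]), 0.92, array([0.575, 0.024, 0.07 ]))]
side cover_plate [(array([256., 192.]), 0.96, array([0.573, 0.088, 0.068]))]
side fastener_slot []
side objective [(array([324., 180.]), 0.8, array([0.718, 0.128, 0.02 ]))]
side oil_bottle [(array([295., 151.]), 0.56, array([0.694, 0.243, 0.02 ]))]
side slide_box [(array([359., 211.]), 0.68, array([0.748, 0.022, 0.02 ])), (array([264., 213.]), 0.66, array([0.581, 0.081, 0.02 ]))]
0.008 {'clock': 0.7, 'joints': array([-6.76489723e+01,  1.76493560e+01,  9.36085994e+01, -1.79883229e-03,
        6.87367004e+01, -3.99382039e+00]), 'dq': array([-0.0830392 , -0.00406734, -0.00094067,  0.00578785, -0.00258771,
        0.03030882]), 'joint_efforts': array([-1.11120298e-04, -4.15131176e+01, -2.77007264e+01, -4.85783812e-05,
        8.39607219e-04, -4.01724137e-06]), 'eef_pos': array([ 0.27733264, -0.56012958,  0.2393202 ]), 'eef_rot': array([1.79994785e+02, 2.04458509e-03, 2.63455003e+01]), 'force': array([-1.06403352,  0.4941482 ,  0.08862824]), 'wrist_torque': array([-0.03755803,  0.01228649, -0.00251661]), 'grip_force': 0.0, 'opening': 0.999093143660297}
```

View pics/top0.png

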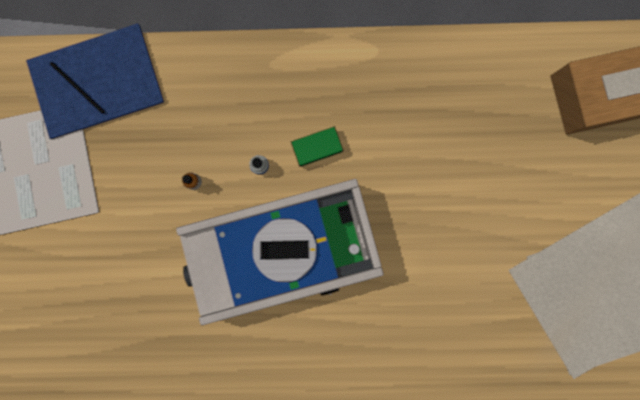

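View pics/side0.png

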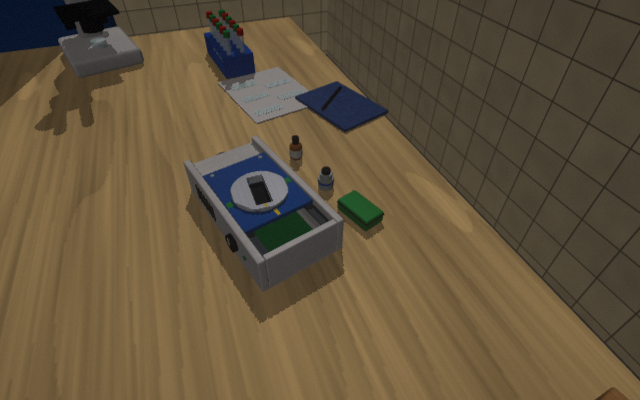

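```bash
python3 - <<'E'
from h import *
im=cv2.imread("pics/top0.png")[170:335,165:395]
cv2.imwrite("pics/crop0.png",cv2.resize(im,None,fx=3.4,fy=3.4,interpolation=cv2.INTER_CUBIC))
g=cv2.imread("pics/top0.png").max(2)
m=np.zeros_like(g);cv2.circle(m,(285,250),28,255,-1)
m=((g<60)&(m>0)).astype(np.uint8)
n,l,s,c=cv2.connectedComponentsWithStats(m);i=1+s[1:,4].argmax()
pts=np.argwhere(l==i)[:,::-1].astype(np.float32);r=cv2.minAreaRect(pts);print(r,s[i])
b=cv2.boxPoints(r);print(b);P=np.array([at_z("top",p,.058) for p in b]);print(P.round(4),P.mean(0))
C=[at_z("top",p,.072) for p in((179,231),(356,181),(381,274),(202,323))]
print(np.round(C,4),np.mean(C,0))
for a,b in((0,1),(3,2),(1,2),(0,3)):
    d=C[a]-C[b];print(np.linalg.norm(d),np.degrees(np.arctan2(d[1],d[0])))
E
```

```text
((284.0, 249.5), (17.0, 46.0), 90.0) [261 241  47  18 800]
[[261. 241.]
 [307. 241.]
 [307. 258.]
 [261. 258.]]
[[0.5902 0.1227 0.058 ]
 [0.5887 0.0482 0.058 ]
 [0.5613 0.0488 0.058 ]
 [0.5628 0.123  0.058 ]] [0.57575273 0.08566734 0.058     ]
[[ 0.609   0.2517  0.072 ]
 [ 0.6829 -0.0324  0.072 ]
 [ 0.5347 -0.068   0.072 ]
 [ 0.4638  0.2157  0.072 ]] [0.57260573 0.0917488  0.072     ]
0.2935945739962735 104.5760273244279
0.2923975777244515 104.04164456637517
0.15243732788395298 13.47788452772667
0.14969204148042647 13.920826482786518
```

View pics/crop0.png

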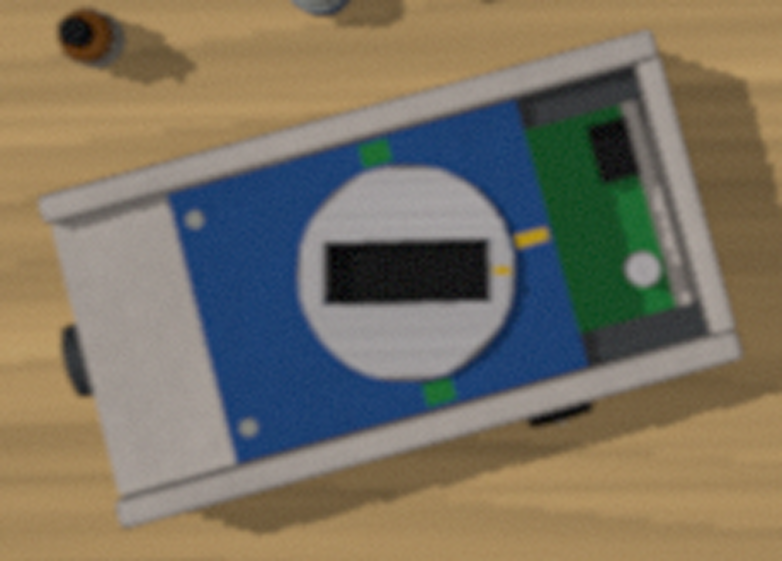

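The cover is open by about 60 mm, with the PCB visible at crop x 550–680. The slot, centred at (284, 249.5), lies about 15° clockwise of the house axis, so the fastener is already partly turned. I'll realign it before pushing. Moving over now with the gripper at partial opening.

```bash

python3 -m jog '{"xyz":[[0.0308,-0.0248,0],[0.0308,-0.0248,0],[0.0308,-0.0248,0],[0.0308,-0.0248,0],[0.0308,-0.0248,0]],"rot":[[0,0,0],[0,0,0],[0,0,0],[0,0,0],[0,0,0]],"gripper":[0.6,0.6,0.6,0.6,0.6]}' 30
python3 -m jog '{"xyz":[[0.0308,-0.0248,0],[0.0308,-0.0248,0],[0.0308,-0.0248,0],[0.0308,-0.0248,0],[0.0308,-0.0248,0]],"rot":[[0,0,0],[0,0,0],[0,0,0],[0,0,0],[0,0,0]],"gripper":[0.6,0.6,0.6,0.6,0.6]}'
python3 -m jog '{"xyz":[[0.0308,-0.0248,0],[0.0308,-0.0248,0],[0.0308,-0.0248,0],[0.0308,-0.0248,0],[0.0308,-0.0248,0]],"rot":[[0,0,0],[0,0,0],[0,0,0],[0,0,0],[0,0,0]],"gripper":[0.6,0.6,0.6,0.6,0.6]}'
python3 -m jog '{"xyz":[[0.0308,-0.0248,0],[0.0308,-0.0248,0],[0.0308,-0.0248,0],[0,0,0],[0,0,0]],"rot":[[0,0,0],[0,0,0],[0,0,0],[0,0,-7],[0,0,-7]],"gripper":[0.6,0.6,0.6,0.6,0.6]}'
for i in 1 2 3 4; do python3 -m jog '{"xyz":[[0,0,0],[0,0,0],[0,0,0],[0,0,0],[0,0,0]],"rot":[[0,0,-7],[0,0,-7],[0,0,-7],[0,0,-7],[0,0,-6.5]],"gripper":[0.6,0.6,0.6,0.6,0.6]}'; done
python3 -c "
from h import *
print(ctrl.tip_extent)"
```

```text
clock: 1.12
eef_pos: [0.3607, -0.3791, 0.2394]
eef_rot: [180.0, -0.0, 26.3]
force: [1.1, -0.1, 0.2]
opening: 0.403
grip_force: 0.0
clock: 1.53
eef_pos: [0.4439, -0.1994, 0.2397]
eef_rot: [180.0, -0.0, 26.3]
force: [0.8, -0.5, -0.1]
opening: 0.399
grip_force: 0.0
clock: 1.95
eef_pos: [0.5269, -0.0198, 0.2397]
eef_rot: [180.0, -0.0, 26.4]
force: [-0.0, -0.3, 0.0]
opening: 0.398
grip_force: 0.0
clock: 2.37
eef_pos: [0.5768, 0.0886, 0.2393]
eef_rot: [180.0, -0.0, 40.9]
force: [0.4, -0.7, -0.9]
opening: 0.4
grip_force: 0.0
clock: 2.78
eef_pos: [0.5761, 0.086, 0.2393]
eef_rot: [180.0, -0.0, 75.2]
force: [-0.3, -0.2, -0.3]
opening: 0.402
grip_force: 0.0
clock: 3.2
eef_pos: [0.5761, 0.086, 0.2394]
eef_rot: [180.0, 0.0, 109.7]
force: [-0.9, -0.5, 0.3]
opening: 0.402
grip_force: 0.0
clock: 3.62
eef_pos: [0.5761, 0.086, 0.2393]
eef_rot: [180.0, 0.0, 144.2]
force: [0.1, -0.1, 0.6]
opening: 0.398
grip_force: 0.0
clock: 4.03
eef_pos: [0.5761, 0.086, 0.2394]
eef_rot: [180.0, 0.0, 178.7]
force: [0.2, 0.1, -0.4]
opening: 0.4
grip_force: 0.0
0.008
```

```bash

python3 -m jog '{"xyz":[[0,0,0.03],[0,0,0.03],[0,0,0.03],[0,0,0.03],[0,0,0.02]],"rot":[[0,0,0],[0,0,0],[0,0,0],[0,0,0],[0,0,0]],"gripper":[0.6,0.6,0.6,0.6,0.6]}'
python3 -m jog '{"xyz":[[0,0,0],[0,0,0]],"rot":[[0,0,0],[0,0,0]],"gripper":[0.6,0.6]}'
python3 - <<'E'
from h import *
for c in("side","top"):
    im=ctrl.grab_frame(c)[:,:,::-1].copy()
    if c=="side": a=im[90:260,170:350]
    else: a=im[170:335,165:395]
    a=cv2.resize(a,None,fx=3,fy=3,interpolation=cv2.INTER_CUBIC);cv2.imwrite(f"pics/{c}1.png",a)
b=cv2.imread("pics/top1.png");s=cv2.imread("pics/side1.png");h=510
o=np.zeros((510,540,3),np.uint8)
print(proj("side",[.5761,.086,.092]),proj("side",[.5757,.0857,.076]))
E
```

```text
clock: 4.45
eef_pos: [0.5743, 0.0858, 0.0964]
eef_rot: [-180.0, -0.2, 178.3]
force: [-1.3, -0.4, -1.2]
opening: 0.403
grip_force: 0.0
clock: 4.62
eef_pos: [0.575, 0.0859, 0.0982]
eef_rot: [-180.0, -0.2, 178.3]
force: [1.0, -0.1, -0.4]
opening: 0.402
grip_force: 0.0
[256.26420281 181.67006155] [257.11053227 188.78802407]
```

View pics/side1.png

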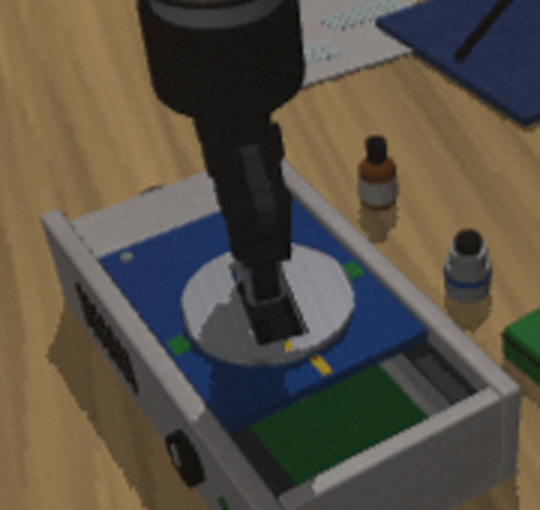

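The fingers are in line above the slot, which shows at crop (240–300, 265–340). Descending gently.

```bash

python3 -m jog '{"xyz":[[0,0,0.004],[0,0,0.004],[0,0,0.004],[0,0,0.003],[0,0,0]],"rot":[[0,0,0],[0,0,0],[0,0,0],[0,0,0],[0,0,0]],"gripper":[0.6,0.6,0.6,0.6,0.6]}'
python3 -m jog '{"xyz":[[0,0,0.003],[0,0,0.003],[0,0,0.003],[0,0,0.002],[0,0,0]],"rot":[[0,0,0],[0,0,0],[0,0,0],[0,0,0],[0,0,0]],"gripper":[0.6,0.6,0.6,0.6,0.6]}'
```

```text
clock: 5.13
eef_pos: [0.5755, 0.0859, 0.0837]
eef_rot: [-180.0, -0.1, 178.3]
force: [-0.0, 0.7, 0.0]
opening: 0.4
grip_force: 0.0
clock: 5.55
eef_pos: [0.5755, 0.0859, 0.0725]
eef_rot: [-180.0, -0.1, 178.3]
force: [-0.0, -0.6, -0.4]
opening: 0.401
grip_force: 0.0
```

```bash

python3 -m jog '{"xyz":[[0,0,0.002],[0,0,0.002],[0,0,0.001],[0,0,0],[0,0,0]],"rot":[[0,0,0],[0,0,0],[0,0,0],[0,0,0],[0,0,0]],"gripper":[0.6,0.6,0.6,0.6,0.6]}'
python3 -m jog '{"xyz":[[0,0,0],[0,0,0],[0,0,0],[0,0,0],[0,0,0]],"rot":[[0,0,-4],[0,0,-4],[0,0,-4],[0,0,-4],[0,0,0]],"gripper":[0.6,0.6,0.6,0.6,0.6]}'
python3 -c "
from h import *
print(ctrl.get_obs()['wrist_torque'])"
```

```text
clock: 5.97
eef_pos: [0.576, 0.086, 0.0682]
eef_rot: [-180.0, -0.0, 178.3]
force: [0.0, -0.2, -0.0]
opening: 0.398
grip_force: 0.0
clock: 6.38
eef_pos: [0.5777, 0.0863, 0.0689]
eef_rot: [-180.0, 0.2, -165.6]
force: [2.1, 0.7, -0.7]
opening: 0.405
grip_force: 1.4
[ 0.10510531 -0.47420665 -0.04426847]
```

```bash

python3 -m jog '{"xyz":[[0,0,0],[0,0,0],[0,0,0]],"rot":[[0,0,-3],[0,0,-3],[0,0,0]],"gripper":[0.6,0.6,0.6]}'
python3 - <<'E'
from h import *
print(ctrl.get_obs()['wrist_torque'])
im=ctrl.grab_frame("top")[:,:,::-1];print([d["at"] for d in ctrl.spot_in("fastener_slot","top")])
a=np.hstack([cv2.resize(im[200:300,225:375],None,fx=5,fy=5,interpolation=cv2.INTER_CUBIC)])
cv2.imwrite("pics/top2.png",a)
E
```

```text
clock: 6.63
eef_pos: [0.5775, 0.0862, 0.0689]
eef_rot: [-180.0, 0.2, -159.7]
force: [2.3, 1.4, -1.1]
opening: 0.402
grip_force: 1.5
[ 0.09033604 -0.43756359 -0.03223816]
[[318.2, 147.9], [288.2, 222.5]]
```

View pics/top2.png

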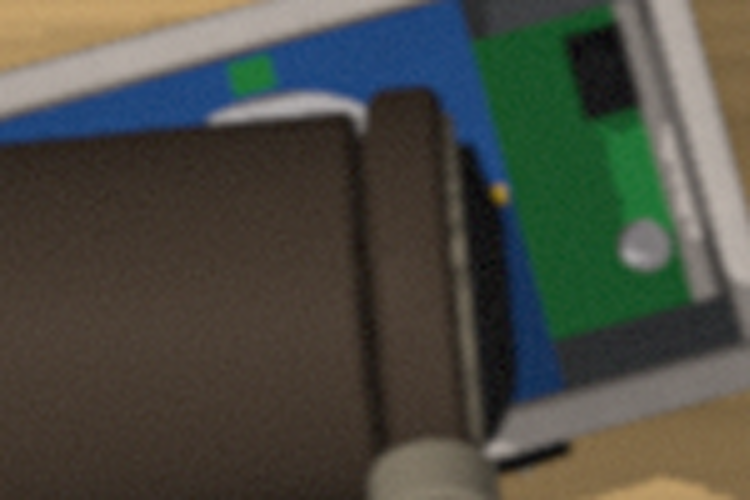

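The top view is occluded by the arm, so I'll feel for the open stop with the wrist torque.

```bash

for i in 1 2; do python3 -m jog '{"xyz":[[0,0,0],[0,0,0]],"rot":[[0,0,-3],[0,0,0]],"gripper":[0.6,0.6]}'
python3 -c "
from h import *
print(ctrl.get_obs()['wrist_torque'])"; done
python3 - <<'E'
from h import *
im=ctrl.grab_frame("side")[:,:,::-1];print(ctrl.spot_in("fastener_slot","side"))
cv2.imwrite("pics/side2.png",cv2.resize(im[140:280,170:350],None,fx=4,fy=4,interpolation=cv2.INTER_CUBIC))
E
```

```text
clock: 6.9
eef_pos: [0.5774, 0.0862, 0.0689]
eef_rot: [-180.0, 0.2, -156.7]
force: [4.7, 1.4, -0.2]
opening: 0.399
grip_force: 2.2
[ 0.20134281 -0.6896993  -0.07144025]
clock: 7.07
eef_pos: [0.5779, 0.0869, 0.069]
eef_rot: [180.0, 0.3, -153.9]
force: [4.0, 2.8, -1.4]
opening: 0.398
grip_force: 12.9
[ 0.40902861 -0.88544827 -0.61816803]
[{'at': [253.2, 200.9], 'conf': 0.58}]
```

View pics/side2.png

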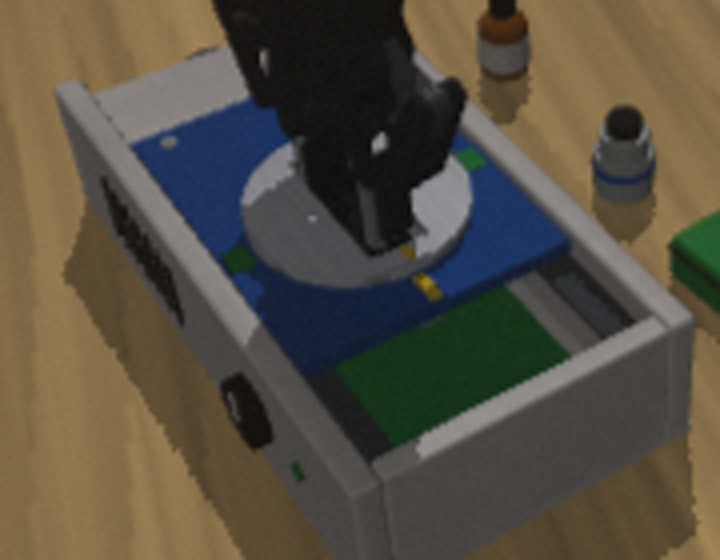

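The yellow index marks, at (405,250) and (427,287), line up and torque jumped to 0.62 N m, so the fastener is at 0. Squaring the tool to the house (yaw −165.7) and pushing along tool −y.

```bash

python3 -m jog '{"xyz":[[0,0,0],[0,0,0],[0,-0.004,0],[0,-0.004,0],[0,-0.004,0]],"rot":[[0,0,6],[0,0,5.8],[0,0,0],[0,0,0],[0,0,0]],"gripper":[0.6,0.6,0.6,0.6,0.6]}'
python3 -m jog '{"xyz":[[0,-0.005,0],[0,-0.005,0],[0,-0.005,0],[0,-0.005,0],[0,-0.005,0]],"rot":[[0,0,0],[0,0,0],[0,0,0],[0,0,0],[0,0,0]],"gripper":[0.6,0.6,0.6,0.6,0.6]}'
python3 -m jog '{"xyz":[[0,-0.005,0],[0,-0.005,0],[0,-0.005,0],[0,0,0]],"rot":[[0,0,0],[0,0,0],[0,0,0],[0,0,0]],"gripper":[0.6,0.6,0.6,0.6]}'
```

```text
clock: 7.58
eef_pos: [0.5778, 0.0745, 0.0678]
eef_rot: [179.9, -0.2, -165.4]
force: [-1.1, 5.2, 0.7]
opening: 0.401
grip_force: 2.5
clock: 8.0
eef_pos: [0.5837, 0.051, 0.0678]
eef_rot: [179.8, -0.2, -165.5]
force: [-2.1, 4.7, 1.6]
opening: 0.404
grip_force: 2.8
clock: 8.33
eef_pos: [0.5877, 0.0355, 0.0678]
eef_rot: [179.9, -0.2, -165.5]
force: [-2.1, 2.6, 1.1]
opening: 0.398
grip_force: 1.3
```

Pushing smoothly at about 5 N. Continuing.

```bash

python3 -m jog '{"xyz":[[0,-0.004,0],[0,-0.004,0],[0,-0.003,0],[0,-0.003,0],[0,0,0]],"rot":[[0,0,0],[0,0,0],[0,0,0],[0,0,0],[0,0,0]],"gripper":[0.6,0.6,0.6,0.6,0.6]}'
for i in 1 2 3; do python3 -m jog '{"xyz":[[0,-0.002,0],[0,-0.002,0],[0,0,0]],"rot":[[0,0,0],[0,0,0],[0,0,0]],"gripper":[0.6,0.6,0.6]}'; done
```

```text
clock: 8.75
eef_pos: [0.5911, 0.0223, 0.0678]
eef_rot: [179.9, -0.2, -165.5]
force: [-3.2, 3.0, 0.8]
opening: 0.396
grip_force: 1.9
clock: 9.0
eef_pos: [0.592, 0.0187, 0.0677]
eef_rot: [179.9, -0.2, -165.5]
force: [-3.8, 3.8, 2.1]
opening: 0.398
grip_force: 2.2
clock: 9.25
eef_pos: [0.5921, 0.0183, 0.0679]
eef_rot: [179.5, -0.2, -165.6]
force: [-6.0, 13.5, 4.0]
opening: 0.397
grip_force: 7.4
clock: 9.5
eef_pos: [0.5922, 0.018, 0.0679]
eef_rot: [179.2, -0.3, -165.7]
force: [-7.2, 24.5, 6.0]
opening: 0.401
grip_force: 12.4
```

```bash

python3 -m jog '{"xyz":[[0,0.005,0],[0,0.005,0],[0,0.003,0],[0,0,0]],"rot":[[0,0,0],[0,0,0],[0,0,0],[0,0,0]],"gripper":[0.6,0.6,0.6,0.6]}'
python3 - <<'E'
from h import *
im=ctrl.grab_frame("side")[:,:,::-1]
cv2.imwrite("pics/side3.png",cv2.resize(im[140:280,170:350],None,fx=4,fy=4,interpolation=cv2.INTER_CUBIC))
E
```

```text
clock: 9.83
eef_pos: [0.5929, 0.0229, 0.0685]
eef_rot: [-179.9, 0.1, -165.4]
force: [0.4, -0.3, 0.5]
opening: 0.401
grip_force: 0.0
```

View pics/side3.png

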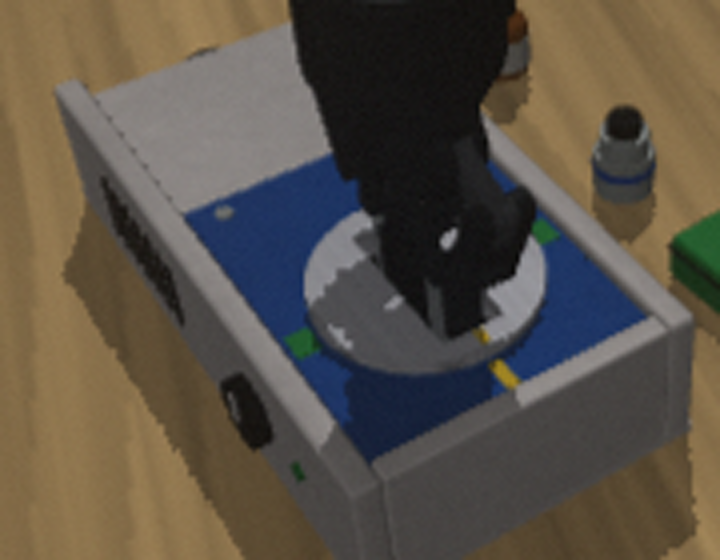

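The gap is closed: the cover edge meets the wall along (380,455)–(660,325). Centring in the slot, then turning clockwise.

```bash

python3 -m jog '{"xyz":[[0.001,0.004,0],[0,0,0],[0,0,0],[0,0,0],[0,0,0]],"rot":[[0,0,0],[0,0,5],[0,0,5],[0,0,5],[0,0,5]],"gripper":[0.6,0.6,0.6,0.6,0.6]}'
for i in 1 2 3; do python3 -m jog '{"xyz":[[0,0,0],[0,0,0],[0,0,0],[0,0,0]],"rot":[[0,0,5],[0,0,5],[0,0,5],[0,0,5]],"gripper":[0.6,0.6,0.6,0.6]}'
python3 -c "
from h import *
print(ctrl.get_obs()['wrist_torque'])"; done
```

```text
clock: 10.3
eef_pos: [0.5926, 0.0258, 0.0688]
eef_rot: [-180.0, 0.3, 174.3]
force: [3.0, -1.0, -2.3]
opening: 0.402
grip_force: 1.6
clock: 10.63
eef_pos: [0.5923, 0.0257, 0.0688]
eef_rot: [179.9, 0.2, 154.3]
force: [2.8, -0.5, -1.6]
opening: 0.396
grip_force: 1.8
[-0.1350967  -0.39714488  0.11026861]
clock: 10.97
eef_pos: [0.5917, 0.0259, 0.0687]
eef_rot: [179.9, 0.1, 134.3]
force: [1.8, 0.7, -0.9]
opening: 0.4
grip_force: 1.8
[ 0.03060251 -0.21307245  0.06571258]
clock: 11.3
eef_pos: [0.5913, 0.0264, 0.0687]
eef_rot: [179.9, 0.0, 114.3]
force: [1.4, 1.1, 1.7]
opening: 0.401
grip_force: 1.8
[ 0.22359006 -0.13253626  0.12607996]
```

```bash

python3 -m jog '{"xyz":[[0,0,0],[0,0,0],[0,0,0],[0,0,0]],"rot":[[0,0,5],[0,0,5],[0,0,5],[0,0,3]],"gripper":[0.6,0.6,0.6,0.6]}'
for i in 1 2 3; do 
python3 -c "
from h import *
print(ctrl.get_obs()['wrist_torque'])"; python3 -m jog '{"xyz":[[0,0,0],[0,0,0]],"rot":[[0,0,2.5],[0,0,0]],"gripper":[0.6,0.6]}'
done; python3 -c "
from h import *
print(ctrl.get_obs()['wrist_torque'])"
```

```text
clock: 11.63
eef_pos: [0.591, 0.0269, 0.0687]
eef_rot: [179.9, -0.0, 96.3]
force: [-0.3, 2.1, 1.4]
opening: 0.396
grip_force: 1.8
[ 0.41280183 -0.05040953  0.07339448]
clock: 11.8
eef_pos: [0.591, 0.0268, 0.0687]
eef_rot: [179.9, -0.0, 94.0]
force: [0.4, 2.1, 2.1]
opening: 0.402
grip_force: 1.1
[0.36877845 0.04186346 0.06611963]
clock: 11.97
eef_pos: [0.591, 0.027, 0.0687]
eef_rot: [179.9, 0.0, 91.8]
force: [0.7, 4.5, 1.9]
opening: 0.398
grip_force: 16.5
[ 0.6748782  -0.06647793  1.00594447]
clock: 12.13
eef_pos: [0.591, 0.027, 0.0688]
eef_rot: [179.9, 0.1, 89.7]
force: [0.6, 5.0, 3.6]
opening: 0.403
grip_force: 44.5
[ 0.8244685  -0.04895995  2.69894086]
```

Torque rose steeply at the predicted yaw, so the fastener is at its stop. Centring in the slot play, lifting out and checking.

```bash

python3 -m jog '{"xyz":[[0,0,0],[0,0,0],[0,0,0],[0,0,0],[0,0,0]],"rot":[[0,0,-5],[0,0,-5],[0,0,-4],[0,0,0],[0,0,0]],"gripper":[0.6,0.6,0.6,0.6,0.6]}'
python3 -m jog '{"xyz":[[0,0,-0.005],[0,0,-0.01],[0,0,-0.02],[0,0,-0.03],[0,0,-0.03]],"rot":[[0,0,0],[0,0,0],[0,0,0],[0,0,0],[0,0,0]],"gripper":[0.6,0.6,0.6,0.6,0.6]}'
python3 -m jog '{"xyz":[[0,0.035,-0.03],[0,0.035,-0.02],[0,0.035,0],[0,0.035,0],[0,0.035,0]],"rot":[[0,0,0],[0,0,0],[0,0,0],[0,0,0],[0,0,0]],"gripper":[0.6,0.6,0.6,0.6,0.6]}'
python3 -m jog '{"xyz":[[0,0,0],[0,0,0],[0,0,0]],"rot":[[0,0,0],[0,0,0],[0,0,0]],"gripper":[0.6,0.6,0.6]}'
python3 - <<'E'
from h import *
for c in("side","top"):
    im=ctrl.grab_frame(c)[:,:,::-1];cv2.imwrite(f"pics/{c}4.png",cv2.resize(im[140:280,170:350] if c=="side" else im[130:330,165:395],None,fx=3,fy=3,interpolation=cv2.INTER_CUBIC))
E
```

```text
clock: 12.55
eef_pos: [0.5903, 0.0261, 0.0681]
eef_rot: [-180.0, 0.0, 103.0]
force: [-0.6, 0.0, 0.5]
opening: 0.401
grip_force: 0.0
clock: 12.97
eef_pos: [0.5896, 0.0265, 0.1642]
eef_rot: [-179.9, -0.0, 103.0]
force: [-0.0, -1.1, -0.5]
opening: 0.401
grip_force: 0.0
clock: 13.38
eef_pos: [0.7597, 0.0656, 0.2132]
eef_rot: [179.8, 0.0, 103.0]
force: [0.6, 0.0, 0.1]
opening: 0.401
grip_force: 0.0
clock: 13.63
eef_pos: [0.7568, 0.0652, 0.2102]
eef_rot: [-179.9, -0.0, 103.0]
force: [0.2, 0.3, -0.3]
opening: 0.404
grip_force: 0.0
```

View pics/side4.png

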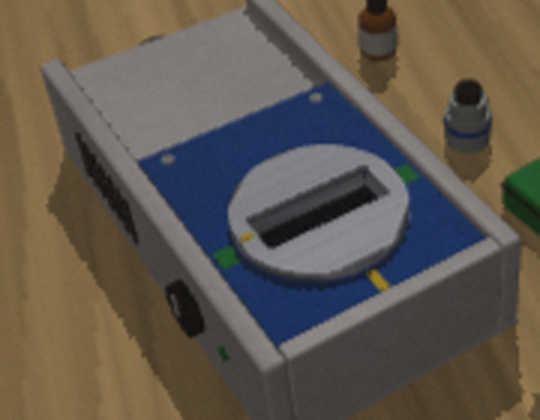

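View pics/top4.png

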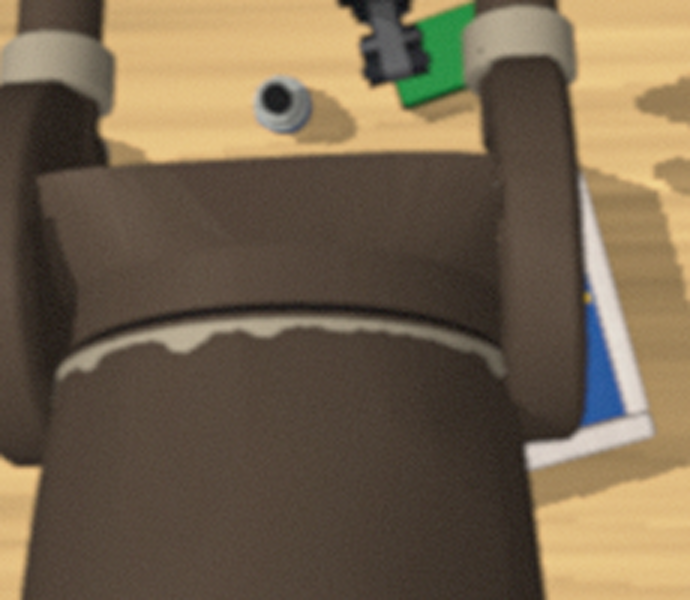

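The side view shows the cover home, the slot pointing at the green marks (228,257) and (406,175), and the hand clear at z = 0.21. The objective, bottle and box look undisturbed. Handing in.

```bash
python3 -c "
from station import ctrl
print(ctrl.job_done())"
```

```text
the job is handed in; nothing more can be done
None
```

The cover is fully home and the fastener is turned clockwise to its stop and locked; the hand is clear, the three loose objects look undisturbed, and the job is handed in (no verdict returned).

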